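# Set the torque collar of a bench screwdriver to its end stop and cover it

## Task

Turn the slim orange torque collar of the blue screwdriver clockwise (seen from above) to its end stop and snug it there for a moment with about half a newton-metre, without forcing it and with the gripper never touching the grey fixed rings above and below it or the rest of the screwdriver. Then slip the yellow guard sleeve over nose and collar until it sits flat on the lower grey ring, and let go. Leave the red lamp, the jar and the clear parts box where they are.

Things in the scene. Friction and masses are not known exactly. Their poses are not given: they have to be found in the camera images.
- stand: Heavy fixed stand: grey base 110 x 110 x 18 mm, dark steel cup 60 mm diameter up to 80 mm. Origin: centre of the underside, on the table; z up, the axis of screwdriver and collar. In its rubber-lined cup the whole screwdriver twists about z like a spring, 1 degree per 0.1 N m (5.7 N m/rad), and springs back; no give in other directions.
- driver_shell: All of the screwdriver but the collar. Origin on the axis at table height, z up. Up to 148 mm: blue body, 44 mm diameter flaring to 61. Lower grey fixed ring: 62 mm diameter, 148 to 162 mm. Collar 164 to 176 mm. Upper grey fixed ring: 34 mm diameter, 178 to 190 mm. Nose cone, 28 mm narrowing to 18, to 201 mm; bit 7 mm, to 210 mm. x only tells its twist.
- collar: Slim orange knurled round collar (does not slip in the pads even at a light grip), 44 mm diameter, 12 mm high, white mark on top. Origin on the axis at table height, z up, x towards the mark. Turns about z only and stays where left (drag 0.12 N m). At the start it is 55 to 105 degrees short (turning clockwise from above) of a hard, unmarked end stop: torque rises above the drag.
- collar_mid (a point): Point on the collar's axis at half its height, 170 mm above the table.
- guard: Loose yellow guard sleeve, a plain tube open at both ends: outer diameter 58 mm, inner 49 mm, height 34 mm, about 40 g, upright on the table. Origin: centre of its underside, z up. Fitted, it surrounds the collar (2.5 mm play all round) and its underside rests on the flat top of the lower grey ring, 162 mm above the table.
- lamp: Bystander: small red indicator lamp, 38 mm diameter, 36 mm high, standing on the table. Origin: centre of its underside.
- jar: Bystander: small jar, 48 mm diameter, 60 mm high, standing on the table. Origin: centre of its underside.
- parts_box: Bystander: clear open plastic box with yellow terminals, 120 x 85 x 45 mm, on the table. Origin: centre of its underside.

How it is judged:
By the outcome, as a careful person would: the job done as asked, in the order asked, and still so for the second after the job is handed in, with the robot touching nothing.
It also fails if it takes over 72 s, if anything falls off the work surface, if the arm or the gripper's body presses on something with over 40 N, if the wrist force passes 120 N, or if a joint passes its speed limit or range.

## Robot

A 6-joint arm with a two-finger parallel gripper is mounted at the origin on the work surface. World frame = base frame: x ahead of the robot, y to its left, z up, the work surface at z = 0. Lengths are in mm, angles in rad, forces in N, time in s.
With the tool pointing down it reaches from about 250 to 775 mm from the base axis. Payload 4 kg.
Tool frame: the origin (TCP) lies midway between the tips of the shut fingers; the grasp point (between the pads) lies 19 mm behind it; z points along the fingers, y is the line along which they close (so a half turn about z gives the same grasp; the last joint's range is limited). The gripper opens to 94 mm and grips with 3 to 60 N. Pads are 16 mm wide; open, the fingers measure 119 mm over their backs; the gripper's body (75 mm by 177 mm) begins 78 mm behind the grasp point.
Start: joints at [1.163, 0.087, 1.371, -0, 1.684, -0.103], TCP at [165.066, 524.665, 205.506] pointing down, gripper open.
Joint ranges: [-3.1, 3.1], [-0.76, 2.03], [0.27, 2.55], [-1.08, 4.22], [0.17, 2.65], [-2.57, 2.57]. Speed limits (rad/s): [2.79, 2.79, 3.14, 3.14, 3.14, 3.14].

## Interface

Orientations are given as a unit quaternion [x, y, z, w].
In Python, from rig import monitor, imaging, arm gives the robot as it stands. The module is installed in compiled form; this text tells all that it offers.
- The arm moves only by the tool servo_tool, never from a script. Its argument "rows" is text: rows parted by semicolons, each of 6 numbers parted by spaces: the shift along the tool's x, y, z scaled (see below), then the turn, a rotation vector about the tool's x, y, z scaled (see below). A call has 1 to 10 rows; each row is the pose to reach, as a shift and turn from the pose commanded when the call began, along the tool's axes at that moment, turning the shorter way round; what a row does not reach only later rows make up. The controller multiplies each number of a shift by 10 cm and each number of a turn by 180 degrees. A row lasts 1/10 s, in which the tool goes at most 50 mm and 8.59 degrees, less where a joint would pass 70% of its speed; a pose out of reach is approached as far as the arm can. A call with a number of a shift or a turn outside -1 to 1 is refused whole. A call with a gripper value outside its range is refused whole. "hand" is the opening, from -1 (shut) to 1 (fully open), set as the call begins (left out, the last holds). The fingers move at their own pace and stop on an object; "force" is the grip in N (left out, the last holds). Time passes only in rows, so rows that repeat a pose let the fingers close. It gives the time, the measured TCP pose, the force, the opening and the grip force at its end, in the units of the state.
- monitor.get_obs(): the state, without advancing time (a new reading comes with each control period).
- imaging.read_camera(name): name is "side" or "top"; returns the picture (480x640x3 uint8, blue, green, red); there is no depth.
- imaging.calibration(name): a dict with "fx", "fy", "cx", "cy" (pixels), "world_to_cam" (4x4, takes a point from world to camera coordinates). Camera axes: x right, y down, z forward; pixel columns grow to the right and rows downward; lengths in mm; the calibration is good to about 2 mm. A picture is of the moment at which its call begins. calibration takes no time and is no camera call.
- arm.hand_in(): hands the job in; it is judged then, once.
Trained networks look in the newest picture that a camera, given by its name, has taken for a name from the list of things; names that differ only in an ending like _2 or _b are one class to them, and where a whole thing is asked for, a point or a joint stands for the part that bears it (a point fixed in the world has none). Each returns a list of dicts, best first, with "confidence" (0 to 1); they miss things now and then, are a little off and sometimes report something else, mostly with a low value. They report only what shows in the picture. A call takes as long as a camera call.
- imaging.regions_of(camera, target): "mask" (480x640 bool, what is visible of it) and "position" ([row, column] in pixels, amid what is visible of it).
- imaging.landmark_of(camera, target): "position" ([row, column] in pixels: a listed point, or the origin of a listed thing).
The state is a dict: "time": time; "qpos": joint angles; "dq": joint speeds; "tau": joint torques, N m; "position": TCP position; "ee_rot": TCP orientation; "contact_force": force on the tool from outside, world axes, zero at the start; "ft_torque": the same for the moment, N m; "opening": finger opening in mm; "grip_force": force on a finger pad.
Only numpy, scipy, OpenCV 4.12 (cv2) and the standard library are available. Lean on these libraries where they do the work, as an engineer would, in place of code of your own. Each camera call takes 0.05 s, during which the arm holds its last target. There are 200 camera calls.

## Working session

There is one attempt and no reset: what is moved stays moved. The work goes in short steps, Python scripts to look and compute and a tool call to move; the robot and the scene stay as the last step left them, time stands still between calls to the robot, and variables do not carry over. Pictures are saved under pics/ and viewed, at most 10 in all, crops included, and the job is handed in when it is done.

Besides the shell and the picture viewer there is one more tool, called after "Request:" by a JSON object that holds its "api" and its "payload", one argument or row to a line. servo_tool: Moves the arm, as the interface text tells. Its arguments: {"type":"object","properties":{"rows":{"type":"string"},"hand":{"type":"number"},"force":{"type":"number"}},"required":["rows"]}

```bash
mkdir -p pics
cat > h.py <<'E'
import numpy as np, cv2
from rig import monitor, imaging, arm
def ray(c,rc):
    k=imaging.calibration(c);T=np.array(k["world_to_cam"]);R=T[:3,:3];t=T[:3,3]
    d=R.T@np.array([(rc[1]-k["cx"])/k["fx"],(rc[0]-k["cy"])/k["fy"],1]);return -R.T@t,d
def at_z(c,rc,z):
    o,d=ray(c,rc);return o+d*(z-o[2])/d[2]
def tri(a,b):
    (o1,d1),(o2,d2)=ray("top",a),ray("side",b)
    s=np.linalg.lstsq(np.c_[d1,-d2],o2-o1,rcond=None)[0];p,q=o1+d1*s[0],o2+d2*s[1]
    return (p+q)/2,np.linalg.norm(p-q)
def proj(c,p):
    k=imaging.calibration(c);T=np.array(k["world_to_cam"]);q=T[:3,:3]@np.array(p)+T[:3,3]
    return np.array([k["fy"]*q[1]/q[2]+k["cy"],k["fx"]*q[0]/q[2]+k["cx"]])
E
python3 - <<'E'
from h import *
np.set_printoptions(precision=1,suppress=True)
t=imaging.read_camera("top");s=imaging.read_camera("side")
cv2.imwrite("pics/t0.png",t);cv2.imwrite("pics/s0.png",s)
Z=dict(stand=0,driver_shell=0,collar=0,collar_mid=170,guard=0,lamp=0,jar=0,parts_box=0)
for n,z in Z.items():
    r={}
    for c in("top","side"):
        L=imaging.landmark_of(c,n)
        for l in L[:2]: print(n,c,np.array(l["position"]),round(l["confidence"],2),at_z(c,l["position"],z))
        if L:r[c]=L[0]["position"]
    if len(r)==2: print("   tri",*tri(r["top"],r["side"]))
for c in("top","side"): print(c,ray(c,(240,320)))
o=monitor.get_obs();print(o["time"],o["position"],o["ee_rot"],o["opening"],o["contact_force"],o["ft_torque"])
E
```

```text
stand top [284.  335.3] 0.55 [556.9 -17.3   0. ]
stand side [308.4 321.3] 0.66 [566.3  -1.4   0. ]
   tri [553.3 -16.   31.2] 1.6526743586816015
driver_shell top [281.1 332.7] 0.6 [562.9 -12.9   0. ]
collar top [264.9 337.3] 0.16 [592.9 -24.7   0. ]
collar side [216.2 227.8] 0.29 [569.5 323.1   0. ]
   tri [478.3   9.8 365.2] 102.04257157614207
collar_mid top [265.6 337.3] 0.69 [561.9 -14.2 170. ]
collar_mid side [261.2 321.7] 0.83 [562.  -12.7 170. ]
   tri [561.3 -14.  172.1] 0.6305520081707947
guard top [265.6 439. ] 0.9 [ 574.  -217.1    0. ]
guard top [282.3 332.4] 0.62 [560.6 -12.1   0. ]
guard side [381.8 403.8] 0.73 [ 574.9 -214.     0. ]
   tri [ 572.8 -215.4    5.9] 0.6245268761389348
lamp top [194.9 254.4] 0.9 [746. 123.   0.]
lamp side [226.7 342.7] 0.81 [740.6 125.4   0. ]
   tri [743.  124.    0.9] 5.727056866817758
jar top [190.8 373.9] 0.91 [ 733.3 -111.     0. ]
jar side [296.4 419.9] 0.59 [ 730.5 -112.     0. ]
   tri [ 733.5 -111.1   -3.5] 1.9541651417567136
parts_box top [295.  158.6] 0.59 [566.4 314.5   0. ]
parts_box side [216.8 227.4] 0.81 [567.8 322.2   0. ]
   tri [563.7 311.3  12.5] 1.7319757544864212
top (array([417.7,  35.8, 996.4]), array([ 0.2, -0. , -1. ]))
side (array([ 226.5, -415.9,  872. ]), array([ 0.4,  0.5, -0.8]))
0.9 [165.1 524.7 205.5] [0.2 1.  0.  0. ] 93.9016890654401 [ 0.2 -0.7 -1. ] [-0.1  0.  -0. ]
```

View pics/t0.png

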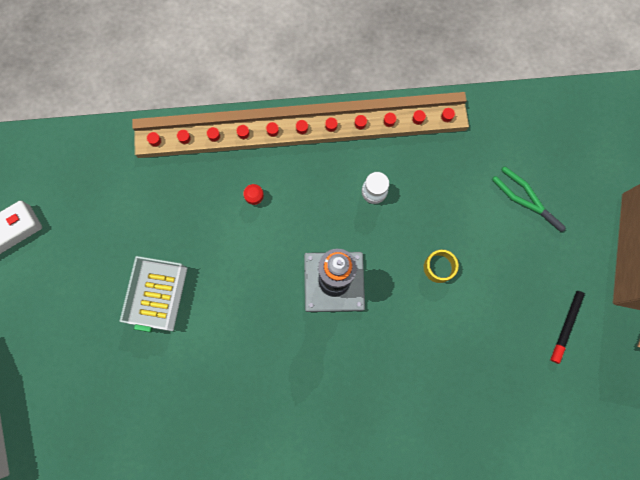

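View pics/s0.png

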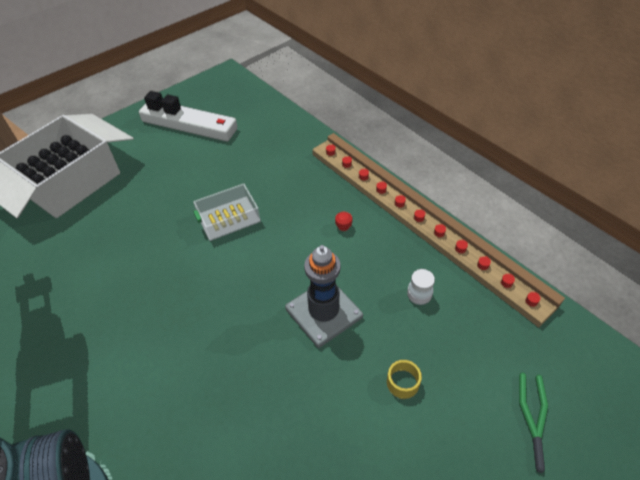

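Top view: stand with the orange collar at about (265, 337) row/col, guard (266, 440), lamp (194, 254), jar (188, 375), clear box (295, 158). The side view agrees: collar (262, 322), guard (380, 404). The collar axis comes out at about (561.5, -13.7) and the guard at (573.5, -215.5). Next I need the tool axes.

```bash
cat >> h.py <<'E'
from scipy.spatial.transform import Rotation as Ro
def st():
    o=monitor.get_obs();R=Ro.from_quat(o["ee_rot"]).as_matrix()
    return o,R
def to(p,o=None):
    "shift numbers (tool axes, 10cm) to bring TCP to world p; yaw of tool y"
    o,R=st();return R.T@(np.array(p)-o["position"])/100
def show():
    o,R=st();np.set_printoptions(precision=3,suppress=True)
    print("t",o["time"],"p",o["position"],"yaw x",np.degrees(np.arctan2(R[1,0],R[0,0])),"z",R[:,2],"q",o["qpos"]);print("F",o["contact_force"],"T",o["ft_torque"],"open",o["opening"],"grip",o["grip_force"])
E
python3 -c "
from h import *
show();print(st()[1]);print(to([561.5,-13.7,300]))"
```

```text
t 0.9 p [165.069 524.668 205.545] yaw x 162.53611772897605 z [ 0.  0. -1.] q [ 1.163  0.087  1.371  0.     1.684 -0.103]
F [ 0.182 -0.678 -0.994] T [-0.051  0.014 -0.016] open 93.9016890654401 grip 0.0
[[-0.954  0.3    0.   ]
 [ 0.3    0.954  0.   ]
 [-0.     0.    -1.   ]]
[-5.397 -3.946 -0.945]
```

Request:
{"api": "servo_tool", "payload": {
  "rows": "0 0 -0.945 0 0 -0.048; 0 0 -0.945 0 0 -0.097; 0 0 -0.945 0 0 -0.097; 0 0 -0.945 0 0 -0.097",
  "hand": 1,
  "force": 5
}}

```text
time: 1.3
position: [165.3, 525.2, 301.7]
ee_rot: [0.0, 1.0, 0.002, 0.001]
contact_force: [0.5, 0.8, 0.6]
opening: 94.0
grip_force: 0.0
```

Request:
{"api": "servo_tool", "payload": {
  "rows": "-0.33 -0.45 0 0 0 0; -0.66 -0.9 0 0 0 0; -0.66 -0.9 0 0 0 0; -0.66 -0.9 0 0 0 0"
}}

```text
time: 1.7
position: [231.6, 433.4, 298.7]
ee_rot: [0.002, 1.0, -0.001, -0.001]
contact_force: [0.5, 0.2, -0.3]
opening: 93.9
grip_force: 0.0
```

Request:
{"api": "servo_tool", "payload": {
  "rows": "-0.33 -0.45 0 0 0 0; -0.66 -0.9 0 0 0 0; -0.66 -0.9 0 0 0 0; -0.66 -0.9 0 0 0 0"
}}

```text
time: 2.1
position: [297.2, 344.7, 299.3]
ee_rot: [0.001, 1.0, 0.0, -0.001]
contact_force: [0.3, 0.2, -0.0]
opening: 93.9
grip_force: 0.0
```

Request:
{"api": "servo_tool", "payload": {
  "rows": "-0.33 -0.45 0 0 0 0; -0.66 -0.9 0 0 0 0; -0.66 -0.9 0 0 0 0; -0.66 -0.9 0 0 0 0"
}}

```text
time: 2.5
position: [363.1, 255.4, 299.4]
ee_rot: [0.001, 1.0, 0.0, -0.001]
contact_force: [-0.6, 0.8, -0.1]
opening: 93.8
grip_force: 0.0
```

Request:
{"api": "servo_tool", "payload": {
  "rows": "-0.33 -0.45 0 0 0 0; -0.66 -0.9 0 0 0 0; -0.66 -0.9 0 0 0 0; -0.66 -0.9 0 0 0 0"
}}

```text
time: 2.9
position: [429.1, 165.7, 299.4]
ee_rot: [0.0, 1.0, 0.001, -0.001]
contact_force: [-0.1, 0.5, 1.0]
opening: 93.6
grip_force: 0.0
```

Request:
{"api": "servo_tool", "payload": {
  "rows": "-0.33 -0.45 0 0 0 0; -0.66 -0.9 0 0 0 0; -0.66 -0.9 0 0 0 0; -0.66 -0.9 0 0 0 0"
}}

```text
time: 3.3
position: [495.0, 76.0, 299.4]
ee_rot: [-0.0, 1.0, 0.001, -0.001]
contact_force: [0.3, 1.6, 0.8]
opening: 94.1
grip_force: 0.0
```

Request:
{"api": "servo_tool", "payload": {
  "rows": "-0.33 -0.45 0 0 0 0; -0.66 -0.88 0 0 0 0; -0.66 -0.88 0 0 0 0; -0.66 -0.88 0 0 0 0"
}}

```text
time: 3.7
position: [561.0, -11.8, 299.4]
ee_rot: [-0.0, 1.0, 0.001, -0.001]
contact_force: [-0.5, 0.3, 0.2]
opening: 94.0
grip_force: 0.0
```

```bash
python3 -c "
from h import *
show();print(to([561.5,-13.7,167]))"
```

```text
t 3.7 p [560.977 -11.767 299.441] yaw x -179.95940419227975 z [-0.002  0.002 -1.   ] q [-0.123  0.115  1.156  0.001  1.872 -1.694]
F [-0.506  0.26   0.191] T [ 0.021 -0.008 -0.014] open 93.9535270709701 grip 0.0
[-0.007 -0.021  1.324]
```

Request:
{"api": "servo_tool", "payload": {
  "rows": "-0.005 -0.02 0.35 0 0 0; -0.005 -0.02 0.7 0 0 0; -0.005 -0.02 0.7 0 0 0; -0.005 -0.02 0.7 0 0 0"
}}

```text
time: 4.1
position: [560.7, -13.1, 230.8]
ee_rot: [-0.001, 1.0, 0.0, -0.0]
contact_force: [-0.5, -0.6, 0.6]
opening: 93.9
grip_force: 0.0
```

Request:
{"api": "servo_tool", "payload": {
  "rows": "0 0 0.3 0 0 0; 0 0 0.5 0 0 0; 0 0 0.62 0 0 0; 0 0 0.62 0 0 0; 0 0 0.62 0 0 0"
}}

```text
time: 4.6
position: [562.5, -15.1, 170.2]
ee_rot: [-0.0, 1.0, -0.0, 0.002]
contact_force: [-0.1, 0.6, -0.1]
opening: 93.6
grip_force: 0.0
```

```bash
python3 -c "
from h import *
a=imaging.read_camera('top');b=imaging.read_camera('side')
r=[int(x) for x in proj('top',[561,-13,190])];s=[int(x) for x in proj('side',[561,-13,190])];print(r,s)
f=lambda i,r:cv2.resize(i[r[0]-60:r[0]+60,r[1]-50:r[1]+50],None,fx=4,fy=4,interpolation=3)
cv2.imwrite('pics/c1.png',np.hstack([f(a,r),f(b,s)]))
show();print(to([561.5,-13.7,167]))"
```

```text
[263, 337] [254, 321]
t 4.7 p [562.608 -15.325 170.234] yaw x -179.9969932455239 z [ 0.004 -0.    -1.   ] q [-0.128  0.122  1.402  0.     1.614 -1.699]
F [0.18  0.545 0.535] T [ 0.027  0.009 -0.042] open 94.19995534155333 grip 0.0
[0.011 0.016 0.032]
```

View pics/c1.png

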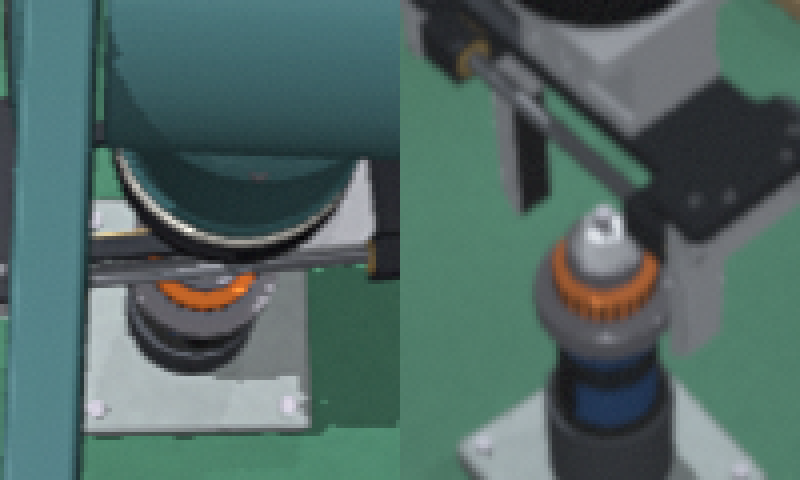

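The pads straddle the collar symmetrically and touch nothing: side crop shows them either side of the orange ring at about (254, 321) in the full picture. I'll trim the pose, then close lightly.

Request:
{"api": "servo_tool", "payload": {
  "rows": "0.01 0.015 0.03 0 0 0; 0.01 0.015 0.03 0 0 0; 0.01 0.015 0.03 0 0 0"
}}

```text
time: 5.0
position: [560.6, -13.8, 165.2]
ee_rot: [0.0, 1.0, 0.0, 0.0]
contact_force: [-1.0, -0.2, -0.4]
opening: 94.3
grip_force: 0.0
```

```bash
python3 -c "
from h import *
show();print(to([561.5,-13.7,167.5]))"
```

```text
t 5.0 p [560.567 -13.84  165.154] yaw x 179.99713847088182 z [ 0.  0. -1.] q [-0.126  0.122  1.412  0.     1.607 -1.697]
F [-0.984 -0.165 -0.397] T [ 0.08   0.033 -0.026] open 94.28101758428244 grip 0.0
[-0.009  0.001 -0.023]
```

Request:
{"api": "servo_tool", "payload": {
  "rows": "-0.009 0 -0.022 0 0 0; -0.009 0 -0.022 0 0 0; -0.009 0 -0.022 0 0 0"
}}

```text
time: 5.3
position: [561.6, -13.9, 167.4]
ee_rot: [0.0, 1.0, 0.0, 0.0]
contact_force: [-1.2, 0.7, 0.1]
opening: 93.9
grip_force: 0.0
```

Request:
{"api": "servo_tool", "payload": {
  "rows": "0 0 0 0 0 0; 0 0 0 0 0 0; 0 0 0 0 0 0; 0 0 0 0 0 0; 0 0 0 0 0 0; 0 0 0 0 0 0; 0 0 0 0 0 0; 0 0 0 0 0 0",
  "hand": -0.05,
  "force": 4
}}

```text
time: 6.1
position: [561.4, -13.8, 167.2]
ee_rot: [0.0, 1.0, 0.0, 0.0]
contact_force: [-0.1, 0.6, 0.2]
opening: 45.0
grip_force: 0.0
```

```bash
python3 -c "
from h import *
show()"
```

```text
t 6.1 p [561.435 -13.837 167.208] yaw x 179.99646986883613 z [ 0.  0. -1.] q [-0.126  0.123  1.407  0.     1.611 -1.696]
F [-0.126  0.562  0.22 ] T [0.021 0.007 0.012] open 44.991103050630876 grip 0.0
```

Request:
{"api": "servo_tool", "payload": {
  "rows": "0 0 0 0 0 0; 0 0 0 0 0 0; 0 0 0 0 0 0; 0 0 0 0 0 0",
  "hand": -0.3,
  "force": 4
}}

```text
time: 6.5
position: [561.4, -13.9, 167.2]
ee_rot: [0.0, 1.0, -0.0, 0.0]
contact_force: [-0.4, -0.3, -0.6]
opening: 44.0
grip_force: 4.0
```

```bash
python3 -c "
from h import *
show()"
```

```text
t 6.5 p [561.441 -13.901 167.177] yaw x 179.996981891343 z [ 0. -0. -1.] q [-0.126  0.123  1.407 -0.     1.611 -1.696]
F [-0.435 -0.323 -0.646] T [-0.04   0.027  0.013] open 44.015645121355554 grip 3.9999722689390182
```

Centred along y (opening 44.0, force null). Now I'll turn clockwise (+tool z) in steps and watch the torque.

Request:
{"api": "servo_tool", "payload": {
  "rows": "0 0 0 0 0 0; 0 0 0 0 0 0.02; 0 0 0 0 0 0.04; 0 0 0 0 0 0.06; 0 0 0 0 0 0.08; 0 0 0 0 0 0.1; 0 0 0 0 0 0.1; 0 0 0 0 0 0.1",
  "force": 10
}}

```text
time: 7.3
position: [561.4, -13.8, 167.2]
ee_rot: [0.156, 0.988, 0.0, -0.0]
contact_force: [-0.0, 0.3, 0.7]
opening: 43.4
grip_force: 10.0
```

```bash
python3 -c "
from h import *
show()"
```

```text
t 7.3 p [561.426 -13.848 167.156] yaw x 162.07659686210022 z [-0.  0. -1.] q [-0.126  0.123  1.407  0.     1.611 -1.384]
F [-0.019  0.322  0.718] T [-0.031  0.045  0.054] open 43.43250528058031 grip 10.000034719705582
```

Request:
{"api": "servo_tool", "payload": {
  "rows": "0 0 0 0 0 0.03; 0 0 0 0 0 0.06; 0 0 0 0 0 0.09; 0 0 0 0 0 0.12; 0 0 0 0 0 0.15; 0 0 0 0 0 0.17"
}}

```text
time: 7.9
position: [561.5, -13.8, 167.2]
ee_rot: [0.412, 0.911, 0.0, 0.0]
contact_force: [0.0, -0.1, 0.2]
opening: 43.6
grip_force: 10.0
```

```bash
python3 -c "
from h import *
show()"
```

```text
t 7.9 p [561.515 -13.77  167.182] yaw x 131.29994242654138 z [ 0.  0. -1.] q [-0.126  0.123  1.407  0.     1.611 -0.846]
F [ 0.042 -0.07   0.226] T [-0.097 -0.024  0.078] open 43.58256522851462 grip 9.998544305562973
```

Request:
{"api": "servo_tool", "payload": {
  "rows": "0 0 0 0 0 0; 0 0 0 0 0 0"
}}

```text
time: 8.1
position: [561.5, -13.8, 167.1]
ee_rot: [0.411, 0.912, 0.0, 0.0]
contact_force: [0.2, 0.0, 0.1]
opening: 43.8
grip_force: 10.0
```

```bash
python3 -c "
from h import *
show()"
```

```text
t 8.1 p [561.487 -13.762 167.147] yaw x 131.50995767761466 z [ 0.  0. -1.] q [-0.126  0.123  1.407  0.     1.611 -0.85 ]
F [0.172 0.025 0.101] T [-0.07  -0.008  0.058] open 43.80161559159428 grip 9.999941289424896
```

Request:
{"api": "servo_tool", "payload": {
  "rows": "0 0 0 0 0 0.01; 0 0 0 0 0 0.02"
}}

```text
time: 8.3
position: [561.5, -13.8, 167.2]
ee_rot: [0.44, 0.898, 0.0, 0.0]
contact_force: [0.2, 0.5, -0.7]
opening: 43.3
grip_force: 10.0
```

```bash
cat > s.py <<'E'
from h import *
o,R=st();print(o["time"],"yaw",np.degrees(np.arctan2(R[1,0],R[0,0])),"T",o["ft_torque"],"tau6",o["tau"][5],"F",o["contact_force"],o["position"])
E
python3 s.py
```

```text
8.3 yaw 127.8265920714155 T [-0.02076662 -0.08583248  0.15231792] tau6 -0.1399469655007124 F [ 0.24863753  0.53577195 -0.72930755] [561.50957939 -13.77623047 167.17100305]
```

Request:
{"api": "servo_tool", "payload": {
  "rows": "0 0 0 0 0 0.01; 0 0 0 0 0 0.02"
}}

```text
time: 8.5
position: [561.5, -13.8, 167.2]
ee_rot: [0.468, 0.884, 0.0, 0.0]
contact_force: [0.2, 0.3, -0.6]
opening: 43.5
grip_force: 10.0
```

```bash
python3 s.py
```

```text
8.5 yaw 124.22559310784486 T [-0.03587174 -0.03583083  0.14688639] tau6 -0.13541801366955042 F [ 0.1974189   0.2534936  -0.60364358] [561.52054732 -13.75075811 167.16845146]
```

Request:
{"api": "servo_tool", "payload": {
  "rows": "0 0 0 0 0 0.01; 0 0 0 0 0 0.025"
}}

```text
time: 8.7
position: [561.5, -13.8, 167.2]
ee_rot: [0.502, 0.865, 0.0, 0.0]
contact_force: [0.3, 0.7, -0.4]
opening: 43.6
grip_force: 10.0
```

```bash
python3 s.py
```

```text
8.7 yaw 119.70325422635283 T [-0.02348518 -0.0862125   0.13908567] tau6 -0.3215956036001444 F [ 0.26313071  0.66113148 -0.35419839] [561.5106812  -13.76029249 167.15615502]
```

Request:
{"api": "servo_tool", "payload": {
  "rows": "0 0 0 0 0 0.01; 0 0 0 0 0 0.02; 0 0 0 0 0 0.02"
}}

```text
time: 9.0
position: [561.5, -13.7, 167.2]
ee_rot: [0.529, 0.849, 0.0, 0.0]
contact_force: [0.5, 0.5, -0.3]
opening: 43.5
grip_force: 10.0
```

```bash
python3 s.py
```

```text
9.0 yaw 116.17785448261326 T [ 0.00667277 -0.03613551  0.10858008] tau6 0.24026923812925816 F [ 0.51832235  0.51046394 -0.28735924] [561.53490877 -13.74959104 167.17684252]
```

Still drag only (T 0.11).

Request:
{"api": "servo_tool", "payload": {
  "rows": "0 0 0 0 0 0.012; 0 0 0 0 0 0.025; 0 0 0 0 0 0.025"
}}

```text
time: 9.3
position: [561.5, -13.7, 167.2]
ee_rot: [0.561, 0.828, 0.0, 0.0]
contact_force: [0.5, -0.3, -0.2]
opening: 44.1
grip_force: 10.0
```

```bash
python3 s.py
```

```text
9.3 yaw 111.70968315857537 T [ 0.0110253  -0.0879058   0.25282103] tau6 0.43279828503727913 F [ 0.53045481 -0.26801892 -0.15491244] [561.53303565 -13.69290517 167.17313348]
```

Request:
{"api": "servo_tool", "payload": {
  "rows": "0 0 0 0 0 0.005; 0 0 0 0 0 0.01; 0 0 0 0 0 0.01"
}}

```text
time: 9.6
position: [561.5, -13.8, 167.2]
ee_rot: [0.575, 0.818, 0.0, 0.0]
contact_force: [2.1, 0.4, -1.7]
opening: 43.8
grip_force: 10.0
```

```bash
python3 s.py
```

```text
9.6 yaw 109.82911877943593 T [-0.01460547 -0.10611564  0.40401126] tau6 0.47878140583634377 F [ 2.07794113  0.35708827 -1.68878791] [561.54348205 -13.76171677 167.17924881]
```

Rising as expected at the stop (about 0.1 N m per degree). Another 1° gives about 0.5; I'll hold there.

Request:
{"api": "servo_tool", "payload": {
  "rows": "0 0 0 0 0 0.0055; 0 0 0 0 0 0.0055; 0 0 0 0 0 0.0055; 0 0 0 0 0 0.0055; 0 0 0 0 0 0.0055"
}}

```text
time: 10.1
position: [561.5, -13.8, 167.2]
ee_rot: [0.582, 0.813, 0.0, 0.0]
contact_force: [1.4, 0.0, -1.6]
opening: 43.6
grip_force: 10.0
```

```bash
python3 s.py
```

```text
10.1 yaw 108.82021247934688 T [ 0.09635641 -0.15822508  0.48102825] tau6 0.5032923258841038 F [ 1.38734053  0.02978257 -1.56651498] [561.53617792 -13.76105827 167.19838598]
```

Request:
{"api": "servo_tool", "payload": {
  "rows": "0 0 0 0 0 0; 0 0 0 0 0 0"
}}

```text
time: 10.3
position: [561.5, -13.7, 167.2]
ee_rot: [0.582, 0.813, 0.0, 0.0]
contact_force: [1.9, 1.4, -1.4]
opening: 43.6
grip_force: 10.0
```

```bash
python3 s.py
```

```text
10.3 yaw 108.81308366472132 T [ 0.09267284 -0.26354256  0.50787755] tau6 0.5045164190232754 F [ 1.94106486  1.37135759 -1.373259  ] [561.54847312 -13.74797072 167.19278625]
```

Snugged at 0.5 N m and held. Now I'll unwind the spring gently to about zero torque (collar stays on its stop) and release.

Request:
{"api": "servo_tool", "payload": {
  "rows": "0 0 0 0 0 -0.007; 0 0 0 0 0 -0.014; 0 0 0 0 0 -0.02; 0 0 0 0 0 -0.025; 0 0 0 0 0 -0.025; 0 0 0 0 0 -0.025"
}}

```text
time: 10.9
position: [561.5, -13.8, 167.2]
ee_rot: [0.55, 0.835, 0.0, 0.0]
contact_force: [1.7, 1.3, -1.2]
opening: 43.4
grip_force: 10.0
```

```bash
python3 s.py
```

```text
10.9 yaw 113.29300416167274 T [ 0.2057608  -0.34049576  0.1570685 ] tau6 0.11667007813230157 F [ 1.65448785  1.3449942  -1.17666817] [561.50220127 -13.77313221 167.20343873]
```

Request:
{"api": "servo_tool", "payload": {
  "rows": "0 0 0 0 0 0; 0 0 0 0 0 0"
}}

```text
time: 11.1
position: [561.5, -13.8, 167.2]
ee_rot: [0.55, 0.835, 0.0, 0.0]
contact_force: [2.4, 1.2, -1.4]
opening: 43.5
grip_force: 10.0
```

```bash
python3 s.py
```

```text
11.1 yaw 113.30091210736249 T [ 0.36913347 -0.39272924  0.14160021] tau6 0.11818613391369581 F [ 2.44351936  1.22926573 -1.40684874] [561.49499589 -13.80763318 167.18379985]
```

Request:
{"api": "servo_tool", "payload": {
  "rows": "0 0 0 0 0 -0.005; 0 0 0 0 0 -0.005"
}}

```text
time: 11.3
position: [561.5, -13.8, 167.2]
ee_rot: [0.543, 0.84, 0.0, 0.0]
contact_force: [2.2, 1.4, -0.7]
opening: 43.3
grip_force: 10.0
```

Request:
{"api": "servo_tool", "payload": {
  "rows": "0 0 0 0 0 0; 0 0 0 0 0 0; 0 0 0 0 0 0; 0 0 0 0 0 0; 0 0 0 0 0 0; 0 0 0 0 0 0; 0 0 0 0 0 0; 0 0 0 0 0 0",
  "hand": 1
}}

```text
time: 12.1
position: [561.4, -13.9, 167.2]
ee_rot: [0.543, 0.84, 0.0, -0.0]
contact_force: [-0.0, 0.3, -0.5]
opening: 94.0
grip_force: 0.0
```

```bash
python3 -c "
from h import *
show()"
```

```text
t 12.1 p [561.407 -13.87  167.16 ] yaw x 114.20807633171232 z [-0.  0. -1.] q [-0.126  0.123  1.407  0.     1.611 -0.548]
F [-0.045  0.326 -0.54 ] T [-0.042  0.003  0.013] open 93.99672190035044 grip 0.0
```

Request:
{"api": "servo_tool", "payload": {
  "rows": "0 0 -0.2 0 0 0; 0 0 -0.6 0 0 0; 0 0 -0.95 0 0 0; 0 0 -0.95 0 0 0"
}}

```text
time: 12.5
position: [563.7, -14.1, 269.0]
ee_rot: [0.543, 0.84, 0.003, 0.005]
contact_force: [-0.1, -0.7, -0.1]
opening: 94.3
grip_force: 0.0
```

Request:
{"api": "servo_tool", "payload": {
  "rows": "0 0 -0.2 0 0 -0.045; 0 0 -0.38 0 0 -0.09; 0 0 -0.38 0 0 -0.135; 0 0 -0.38 0 0 -0.18; 0 0 -0.38 0 0 -0.225; 0 0 -0.38 0 0 -0.27; 0 0 -0.38 0 0 -0.315; 0 0 -0.38 0 0 -0.3655; 0 0 -0.38 0 0 -0.3655; 0 0 -0.38 0 0 -0.3655"
}}

```text
time: 13.5
position: [561.2, -13.9, 299.4]
ee_rot: [0.001, 1.0, 0.0, -0.001]
contact_force: [0.8, 0.2, 0.1]
opening: 93.6
grip_force: 0.0
```

Request:
{"api": "servo_tool", "payload": {
  "rows": "-0.04 -0.4 0 0 0 0; -0.06 -0.8 0 0 0 0; -0.06 -1 0 0 0 0; -0.06 -1 0 0 0 0"
}}

```text
time: 13.9
position: [567.2, -116.3, 299.2]
ee_rot: [0.003, 1.0, -0.0, -0.001]
contact_force: [-1.2, 0.2, -1.0]
opening: 93.9
grip_force: 0.0
```

Request:
{"api": "servo_tool", "payload": {
  "rows": "-0.04 -0.4 0 0 0 0; -0.06 -0.8 0 0 0 0; -0.06 -1 0 0 0 0; -0.06 -1 0 0 0 0; -0.06 -1 0 0 0 0; -0.06 -1 0 0 0 0"
}}

```text
time: 14.5
position: [573.6, -212.0, 300.6]
ee_rot: [-0.001, 1.0, 0.0, 0.0]
contact_force: [0.4, 0.3, -0.1]
opening: 93.9
grip_force: 0.0
```

```bash
python3 -c "
from h import *
a=imaging.read_camera('top');cv2.imwrite('pics/t2.png',a);b=imaging.read_camera('side');cv2.imwrite('pics/s2.png',b)
for c in('top','side'):
  for l in imaging.landmark_of(c,'guard')[:1]: print(c,l['position'],l['confidence'],at_z(c,l['position'],0))
  for l in imaging.landmark_of(c,'collar_mid')[:1]: print(c,l['position'],l['confidence'],at_z(c,l['position'],170))
show();print(to([573.5,-215.5,8]))"
```

```text
top [266.7, 438.8] 0.82 [ 571.97999742 -216.38794224    0.        ]
top [265.1, 336.9] 0.54 [562.77179015 -13.69521619 170.        ]
side [381.0, 403.8] 0.84 [ 575.98817571 -212.92037331    0.        ]
side [261.4, 319.0] 0.6 [558.28998219  -9.92548059 170.        ]
t 14.8 p [ 573.515 -213.115  300.376] yaw x -179.94932624627802 z [ 0.  0. -1.] q [-0.449  0.231  1.02   0.     1.89  -2.02 ]
F [0.42  0.079 0.417] T [0.032 0.043 0.048] open 93.87715172790459 grip 0.0
[ 0.001 -0.024  2.924]
```

View pics/s2.png

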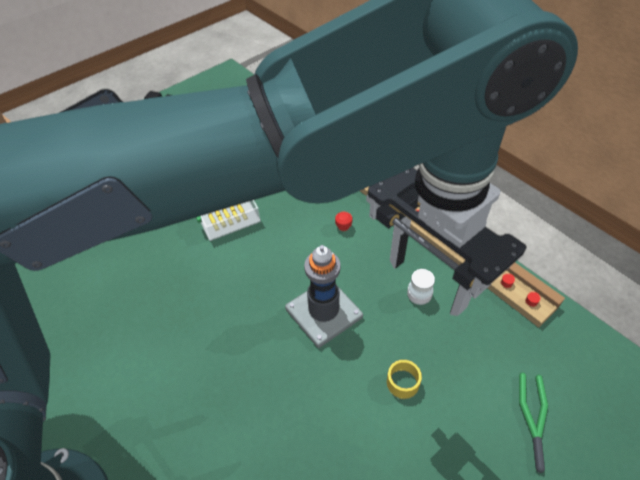

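The guard at (380, 404) stands clear with the gripper above it; nothing has moved. Descending.

Request:
{"api": "servo_tool", "payload": {
  "rows": "0 -0.02 0.3 0 0 0; 0 -0.02 0.7 0 0 0; 0 -0.02 1 0 0 0; 0 -0.02 1 0 0 0"
}}

```text
time: 15.2
position: [570.7, -214.3, 194.0]
ee_rot: [-0.0, 1.0, 0.003, -0.005]
contact_force: [-1.1, -0.5, 1.1]
opening: 94.0
grip_force: 0.0
```

Request:
{"api": "servo_tool", "payload": {
  "rows": "0 0 0.3 0 0 0; 0 0 0.7 0 0 0; 0 0 1 0 0 0; 0 0 1 0 0 0; 0 0 1 0 0 0"
}}

```text
time: 15.7
position: [574.3, -216.2, 102.1]
ee_rot: [-0.0, 1.0, -0.0, 0.001]
contact_force: [0.1, 0.4, 0.7]
opening: 94.1
grip_force: 0.0
```

```bash
python3 -c "
from h import *
show();print(to([573.7,-215.2,8]))"
```

```text
t 15.7 p [ 574.318 -216.197  102.116] yaw x -179.99651371539431 z [ 0.002 -0.001 -1.   ] q [-0.452  0.266  1.37   0.     1.504 -2.023]
F [0.12  0.448 0.712] T [ 0.056  0.008 -0.023] open 94.14054040626134 grip 0.0
[0.008 0.011 0.941]
```

Request:
{"api": "servo_tool", "payload": {
  "rows": "0 0 0.3 0 0 0; 0 0 0.6 0 0 0; 0 0 0.8 0 0 0; 0 0 0.92 0 0 0; 0 0 0.92 0 0 0; 0 0 0.92 0 0 0"
}}

```text
time: 16.3
position: [575.0, -216.6, 10.6]
ee_rot: [0.0, 1.0, -0.001, 0.002]
contact_force: [0.2, -0.6, 0.5]
opening: 94.5
grip_force: 0.0
```

Request:
{"api": "servo_tool", "payload": {
  "rows": "0 0 0 0 0 0; 0 0 0 0 0 0; 0 0 0 0 0 0; 0 0 0 0 0 0; 0 0 0 0 0 0; 0 0 0 0 0 0; 0 0 0 0 0 0; 0 0 0 0 0 0",
  "hand": 0.1,
  "force": 4
}}

```text
time: 17.1
position: [573.5, -215.8, 8.3]
ee_rot: [0.0, 1.0, 0.0, 0.0]
contact_force: [-1.7, 0.2, 1.7]
opening: 58.9
grip_force: 4.0
```

```bash
python3 -c "
from h import *
show()"
```

```text
t 17.1 p [ 573.482 -215.791    8.336] yaw x 179.9985487179006 z [ 0.  0. -1.] q [-0.453  0.338  1.474  0.     1.329 -2.023]
F [-1.681  0.182  1.683] T [0.159 0.093 0.02 ] open 58.87974701707835 grip 4.000035678036511
```

Request:
{"api": "servo_tool", "payload": {
  "rows": "0 0 0 0 0 0; 0 0 0 0 0 0; 0 0 0 0 0 0; 0 0 0 0 0 0",
  "hand": 0.8
}}

```text
time: 17.5
position: [573.3, -215.9, 7.9]
ee_rot: [0.0, 1.0, 0.0, -0.0]
contact_force: [-0.3, 0.4, 0.5]
opening: 84.1
grip_force: 0.0
```

Request:
{"api": "servo_tool", "payload": {
  "rows": "0 0 0 0 0 0.045; 0 0 0 0 0 0.09; 0 0 0 0 0 0.135; 0 0 0 0 0 0.18; 0 0 0 0 0 0.225; 0 0 0 0 0 0.27; 0 0 0 0 0 0.315; 0 0 0 0 0 0.36; 0 0 0 0 0 0.405; 0 0 0 0 0 0.45"
}}

```text
time: 18.5
position: [573.4, -215.9, 8.1]
ee_rot: [0.652, 0.758, -0.0, -0.0]
contact_force: [0.1, 0.2, -0.3]
opening: 84.7
grip_force: 0.0
```

Request:
{"api": "servo_tool", "payload": {
  "rows": "0 0 0 0 0 0.04; 0 0 0 0 0 0.05; 0 0 0 0 0 0.05"
}}

```text
time: 18.8
position: [573.4, -215.9, 8.1]
ee_rot: [0.707, 0.707, 0.0, -0.0]
contact_force: [0.5, -0.4, 0.0]
opening: 84.5
grip_force: 0.0
```

Request:
{"api": "servo_tool", "payload": {
  "rows": "0 0 0 0 0 0; 0 0 0 0 0 0; 0 0 0 0 0 0; 0 0 0 0 0 0; 0 0 0 0 0 0; 0 0 0 0 0 0; 0 0 0 0 0 0",
  "hand": 0,
  "force": 5
}}

```text
time: 19.5
position: [573.4, -215.8, 8.1]
ee_rot: [0.707, 0.707, -0.0, -0.0]
contact_force: [-1.5, -0.9, 0.2]
opening: 57.7
grip_force: 5.0
```

```bash
python3 -c "
from h import *
show()"
```

```text
t 19.5 p [ 573.356 -215.845    8.113] yaw x 89.9958338144347 z [-0.  0. -1.] q [-0.453  0.338  1.474  0.     1.329 -0.453]
F [-1.454 -0.869  0.248] T [-0.099  0.091 -0.033] open 57.659766350126986 grip 4.999854122288525
```

Guard centred and gripped (57.7). Lifting it well above the bit, then across.

Request:
{"api": "servo_tool", "payload": {
  "rows": "0 0 0 0 0 0; 0 0 -0.1 0 0 0; 0 0 -0.3 0 0 0; 0 0 -0.6 0 0 0; 0 0 -0.9 0 0 0; 0 0 -0.9 0 0 0",
  "force": 10
}}

```text
time: 20.1
position: [576.8, -217.4, 104.9]
ee_rot: [0.707, 0.707, 0.002, 0.006]
contact_force: [0.6, -0.7, 0.1]
opening: 57.4
grip_force: 10.0
```

Request:
{"api": "servo_tool", "payload": {
  "rows": "0 0 -0.3 0 0 0; 0 0 -0.6 0 0 0; 0 0 -0.9 0 0 0; 0 0 -0.9 0 0 0"
}}

```text
time: 20.5
position: [575.5, -216.8, 193.2]
ee_rot: [0.707, 0.707, 0.002, 0.004]
contact_force: [0.1, -0.5, 0.4]
opening: 57.5
grip_force: 10.0
```

Request:
{"api": "servo_tool", "payload": {
  "rows": "0 0 -0.3 0 0 0; 0 0 -0.6 0 0 0; 0 0 -0.6 0 0 0; 0 0 -0.6 0 0 0"
}}

```text
time: 20.9
position: [573.3, -215.8, 246.9]
ee_rot: [0.707, 0.707, -0.0, -0.0]
contact_force: [0.2, -0.6, -1.0]
opening: 57.7
grip_force: 10.0
```

Request:
{"api": "servo_tool", "payload": {
  "rows": "0.2 0 0 0 0 0; 0.5 -0.06 0 0 0 0; 0.8 -0.06 0 0 0 0; 1 -0.06 0 0 0 0; 1 -0.06 0 0 0 0"
}}

```text
time: 21.4
position: [566.5, -111.9, 246.1]
ee_rot: [0.706, 0.709, -0.0, -0.002]
contact_force: [-0.2, -0.0, 0.4]
opening: 57.7
grip_force: 10.0
```

Request:
{"api": "servo_tool", "payload": {
  "rows": "0.3 0 0 0 0 0; 0.6 -0.06 0 0 0 0; 0.8 -0.06 0 0 0 0; 1 -0.06 0 0 0 0; 1 -0.06 0 0 0 0; 1 -0.06 0 0 0 0"
}}

```text
time: 22.0
position: [561.0, -16.2, 247.0]
ee_rot: [0.707, 0.707, -0.001, -0.001]
contact_force: [-0.0, -1.0, 0.1]
opening: 57.5
grip_force: 10.0
```

Request:
{"api": "servo_tool", "payload": {
  "rows": "0.02 0 0 0 0 0; 0.02 0 0 0 0 0; 0.02 0 0 0 0 0; 0.02 0 0 0 0 0"
}}

```text
time: 22.4
position: [561.5, -14.4, 248.1]
ee_rot: [0.707, 0.707, 0.0, 0.0]
contact_force: [0.6, 0.3, -0.2]
opening: 57.5
grip_force: 10.0
```

```bash
python3 -c "
from h import *
a=imaging.read_camera('top');b=imaging.read_camera('side')
f=lambda i,r:cv2.resize(i[r[0]-75:r[0]+75,r[1]-50:r[1]+50],None,fx=4,fy=4,interpolation=3)
cv2.imwrite('pics/c3.png',np.hstack([f(a,[263,337]),f(b,[254,321])]))
show();print(to([561.6,-13.8,245]))"
```

```text
t 22.5 p [561.467 -14.208 248.211] yaw x 89.96801538329126 z [ 0.  0. -1.] q [-0.126  0.109  1.263  0.     1.769 -0.126]
F [-0.385  0.251 -0.882] T [-0.084  0.094 -0.021] open 57.6049088713922 grip 9.9998989677988
[0.004 0.001 0.032]
```

View pics/c3.png

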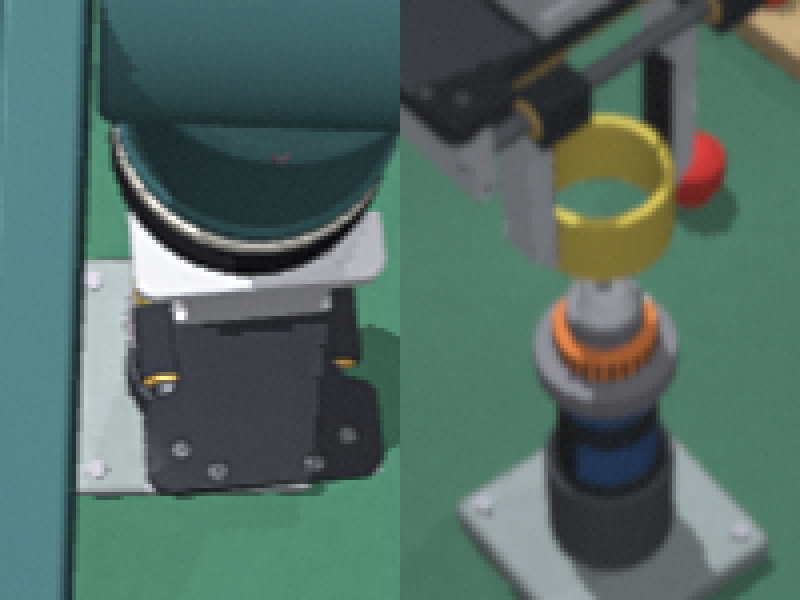

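The sleeve hangs level right over the nose in the side crop (sleeve around (235, 327), bit below it). Descending in stages while checking the force.

Request:
{"api": "servo_tool", "payload": {
  "rows": "0 0.001 0.15 0 0 0; 0 0.001 0.3 0 0 0; 0 0.001 0.45 0 0 0; 0 0.001 0.55 0 0 0; 0 0.001 0.55 0 0 0; 0 0.001 0.55 0 0 0; 0 0.001 0.55 0 0 0"
}}

```text
time: 23.2
position: [562.0, -13.9, 194.0]
ee_rot: [0.707, 0.707, 0.001, 0.001]
contact_force: [0.8, -0.8, 0.1]
opening: 57.5
grip_force: 10.0
```

```bash
python3 -c "
from h import *
show()"
```

```text
t 23.2 p [561.983 -13.899 194.019] yaw x 89.99807683541023 z [ 0.002 -0.    -1.   ] q [-0.126  0.116  1.362  0.     1.662 -0.126]
F [ 0.779 -0.792  0.076] T [-0.08   0.105 -0.021] open 57.46588820183549 grip 9.999974851962179
```

Request:
{"api": "servo_tool", "payload": {
  "rows": "0 0 0.03 0 0 0; 0 0 0.06 0 0 0; 0 0 0.09 0 0 0; 0 0 0.12 0 0 0; 0 0 0.15 0 0 0; 0 0 0.17 0 0 0; 0 0 0.17 0 0 0; 0 0 0.17 0 0 0"
}}

```text
time: 24.0
position: [561.6, -13.8, 176.1]
ee_rot: [0.707, 0.707, 0.0, -0.0]
contact_force: [-0.7, -0.3, -0.4]
opening: 57.2
grip_force: 10.0
```

```bash
python3 -c "
from h import *
show()"
```

```text
t 24.0 p [561.555 -13.844 176.148] yaw x 89.99807747672762 z [ 0.  0. -1.] q [-0.126  0.121  1.392  0.     1.629 -0.126]
F [-0.702 -0.348 -0.35 ] T [-0.04   0.038 -0.051] open 57.232671248199864 grip 9.999944055452943
```

Request:
{"api": "servo_tool", "payload": {
  "rows": "0 0 0.02 0 0 0; 0 0 0.04 0 0 0; 0 0 0.055 0 0 0; 0 0 0.055 0 0 0; 0 0 0.055 0 0 0"
}}

```text
time: 24.5
position: [561.5, -13.8, 170.6]
ee_rot: [0.707, 0.707, -0.0, -0.0]
contact_force: [0.2, 0.5, -0.6]
opening: 57.7
grip_force: 10.0
```

```bash
python3 -c "
from h import *
show()"
```

```text
t 24.5 p [561.492 -13.845 170.591] yaw x 89.9980016620568 z [-0.  0. -1.] q [-0.126  0.122  1.401  0.     1.618 -0.126]
F [ 0.187  0.526 -0.588] T [-0.056  0.101  0.021] open 57.6597086922795 grip 9.999867381993681
```

Request:
{"api": "servo_tool", "payload": {
  "rows": "0 0 0.004 0 0 0; 0 0 0.004 0 0 0; 0 0 0.004 0 0 0"
}}

```text
time: 24.8
position: [561.6, -13.9, 170.3]
ee_rot: [0.707, 0.707, 0.0, 0.0]
contact_force: [0.1, 0.3, -0.4]
opening: 57.7
grip_force: 10.0
```

```bash
python3 -c "
from h import *
show()"
```

```text
t 24.8 p [561.551 -13.861 170.329] yaw x 89.99699648270031 z [ 0.  0. -1.] q [-0.126  0.123  1.402  0.     1.617 -0.126]
F [ 0.053  0.26  -0.358] T [-0.06   0.038 -0.028] open 57.74162379293584 grip 9.999976339749992
```

Request:
{"api": "servo_tool", "payload": {
  "rows": "0 0 0.003 0 0 0; 0 0 0.003 0 0 0; 0 0 0.003 0 0 0"
}}

```text
time: 25.1
position: [561.6, -13.9, 170.1]
ee_rot: [0.707, 0.707, 0.0, 0.0]
contact_force: [-0.3, 0.6, 0.1]
opening: 57.3
grip_force: 10.0
```

Request:
{"api": "servo_tool", "payload": {
  "rows": "0 0 0.003 0 0 0; 0 0 0.003 0 0 0; 0 0 0.003 0 0 0"
}}

```text
time: 25.4
position: [561.6, -13.9, 170.1]
ee_rot: [0.707, 0.707, 0.0, 0.0]
contact_force: [0.3, -0.5, 2.1]
opening: 57.9
grip_force: 10.0
```

```bash
python3 -c "
from h import *
show()"
```

```text
t 25.4 p [561.618 -13.893 170.097] yaw x 89.99389269239677 z [ 0.001 -0.    -1.   ] q [-0.126  0.122  1.402  0.     1.616 -0.126]
F [ 0.309 -0.476  2.078] T [-0.06   0.169 -0.017] open 57.90112922223657 grip 10.000146373640746
```

Contact (2 N up) at exactly the seated height. Opening and retreating straight up.

Request:
{"api": "servo_tool", "payload": {
  "rows": "0 0 0 0 0 0; 0 0 0 0 0 0; 0 0 0 0 0 0; 0 0 0 0 0 0; 0 0 0 0 0 0; 0 0 0 0 0 0",
  "hand": 1,
  "force": 5
}}

```text
time: 26.0
position: [561.5, -13.8, 169.6]
ee_rot: [0.707, 0.707, 0.0, -0.0]
contact_force: [-0.1, -0.4, 0.4]
opening: 94.2
grip_force: 0.0
```

Request:
{"api": "servo_tool", "payload": {
  "rows": "0 0 -0.1 0 0 0; 0 0 -0.4 0 0 0; 0 0 -0.7 0 0 0; 0 0 -1 0 0 0; 0 0 -1 0 0 0"
}}

```text
time: 26.5
position: [563.6, -14.1, 276.3]
ee_rot: [0.707, 0.707, 0.003, 0.004]
contact_force: [0.1, 0.0, 0.4]
opening: 94.3
grip_force: 0.0
```

Request:
{"api": "servo_tool", "payload": {
  "rows": "-0.5 0 -0.4 0 0 0; -1 0 -0.4 0 0 0; -1 0 -0.4 0 0 0; -1 0 -0.4 0 0 0"
}}

```text
time: 26.9
position: [561.3, -115.5, 308.8]
ee_rot: [0.708, 0.706, -0.0, -0.001]
contact_force: [0.7, -0.5, -0.2]
opening: 94.1
grip_force: 0.0
```

Request:
{"api": "servo_tool", "payload": {
  "rows": "-0.5 0 0 0 0 0; -1 0 0 0 0 0; -1 0 0 0 0 0; -1 0 0 0 0 0; -1 0 0 0 0 0"
}}

```text
time: 27.4
position: [561.7, -211.9, 309.2]
ee_rot: [0.706, 0.708, 0.0, -0.001]
contact_force: [-0.8, 1.4, 1.1]
opening: 94.1
grip_force: 0.0
```

```bash
python3 -c "
from h import *
a=imaging.read_camera('top');b=imaging.read_camera('side')
f=lambda i,r:cv2.resize(i[r[0]-75:r[0]+75,r[1]-50:r[1]+50],None,fx=4,fy=4,interpolation=3)
cv2.imwrite('pics/c4.png',np.hstack([f(a,[263,337]),f(b,[254,321])]))
for c in('top','side'):
  for l in imaging.landmark_of(c,'guard')[:1]: print(c,l['position'],l['confidence'],at_z(c,l['position'],162))
  for n in('lamp','jar','parts_box'):
    for l in imaging.landmark_of(c,n)[:1]: print(c,n,l['position'],l['confidence'])
show()"
```

```text
top [266.5, 338.7] 0.63 [561.6690478  -16.79860591 162.        ]
top lamp [198.8, 255.6] 0.89
top jar [191.4, 370.0] 0.64
top parts_box [293.6, 157.5] 0.69
side [261.6, 323.6] 0.65 [567.62730264 -10.90576218 162.        ]
side lamp [226.5, 344.0] 0.76
side jar [293.7, 420.1] 0.96
side parts_box [218.2, 227.7] 0.68
t 27.9 p [ 561.555 -213.601  309.774] yaw x 90.01793670881358 z [ 0.  0. -1.] q [-0.458  0.208  1.029  0.     1.904 -0.458]
F [-0.797 -0.773 -0.155] T [-0.107  0.062  0.044] open 93.61203851639749 grip 0.0
```

View pics/c4.png

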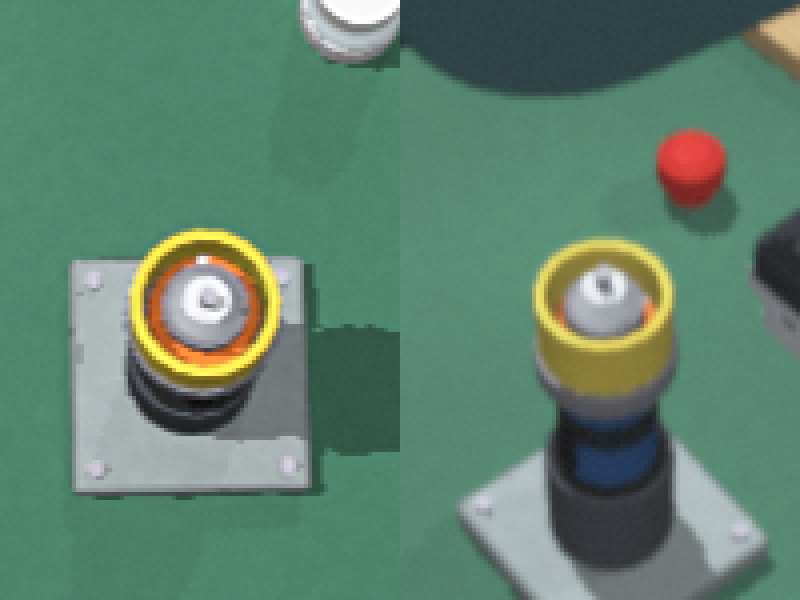

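The sleeve sits flat on the lower grey ring around the collar, at about (262, 338) in the top view and (262, 323) in the side view. The lamp, jar and box have not moved and the robot is clear, so I'm handing in.

```bash
python3 -c "
from h import *
print(arm.hand_in())"
```

```text
the job is handed in; nothing more can be done
None
```

I turned the collar clockwise to its stop, held it there at about 0.5 N m, set the guard sleeve flat on the lower grey ring and let go; the job was handed in at about 28 s, with the lamp, jar and box not touched.

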